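Turn the lazy Susan to bring the red pot to the arrow

ROBOT

A 6-joint arm with a two-finger parallel gripper is mounted at the origin on the work surface. World frame = base frame: x ahead of the robot, y to its left, z up, the work surface at z = 0. Lengths are in m, angles in rad, forces in N, time in s.
With the tool pointing down it reaches from about 0.425 to 0.95 m from the base axis. Payload 3.5 kg.
Tool frame: the origin (TCP) lies midway between the tips of the shut fingers; the grasp point (between the pads) lies 19 mm behind it; z points along the fingers, y is the line along which they close (so a half turn about z gives the same grasp; the last joint's range is limited). The gripper opens to 85 mm and grips with 20 to 120 N. Pads are 22 mm wide; open, the fingers measure 114 mm over their backs; the gripper's body (76 mm by 85 mm) begins 54 mm behind the grasp point. The pads swing forward as they close: fully open they stand 13 mm farther back than shut.
Start: joints at [-1.308, 0.286, 1.577, -0, 1.279, -0.15], TCP at [0.271, -0.618, 0.231] pointing down, gripper open.
Joint ranges: [-2.77, 2.77], [-0.9, 2.22], [0.21, 2.48], [-1.53, 4.67], [0.24, 2.81], [-2.84, 2.84]. Speed limits (rad/s): [2.79, 2.79, 3.14, 3.14, 3.14, 3.14].

INTERFACE

Orientations are given as a unit quaternion [x, y, z, w].
In Python, from plant import ctrl gives the robot as it stands.
- The arm moves only by the tool move_arm, never from a script. Its argument "plan" is a list of rows, each an object of numbers: "x", "y", "z": the shift along the tool's x, y, z in m; "yaw": the turn about the tool's z in rad; "fingers": the closure, from 0 (fully open) to 1 (shut). In form: [{"x": .., "y": .., "z": .., "yaw": .., "fingers": ..}, ...]. A call has 1 to 5 rows; each row is the pose to reach, as a shift and turn from the pose commanded when the call began, along the tool's axes at that moment; what a row does not reach only later rows make up. A row lasts 1/10 s, in which the tool goes at most 50 mm and 8.59 degrees, less where a joint would pass 70% of its speed; a pose out of reach is approached as far as the arm can. A call with a gripper value outside its range is refused whole. The fingers move at their own pace and stop on an object; "force" is the grip in N (left out, the last holds). Time passes only in rows, so rows that repeat a pose let the fingers close. It gives the time, the measured TCP pose, the force, the opening and the grip force at its end, in the units of the state.
- ctrl.get_state(): the state, without advancing time (a new reading comes with each control period).
- ctrl.read_camera(name): name is "scene" or "top" or "wrist"; returns the picture (420x560x3 uint8, red, green, blue); there is no depth.
- ctrl.camera_model(name): a dict with "intrinsics" (3x3 intrinsics, pixels), "cam_to_world" (4x4, takes a point from camera to world coordinates); the wrist camera has in their place "tool_from_camera" (4x4, takes a point from camera to tool coordinates, whose origin is the TCP and whose axes are the flange's). Camera axes: x right, y up, looking along -z (the intrinsics and any distortion apply to the point x, -y, -z); pixel columns grow to the right and rows downward; lengths in m; the calibration is good to about 2 mm. A picture is of the moment at which its call begins: read the wrist's pose just before it. camera_model takes no time and is no camera call.
- ctrl.sign_off(): hands the job in; it is judged then, once.
The state is a dict: "time": time; "qpos": joint angles; "dq": joint speeds; "joint_efforts": joint torques, N m; "eef_pos": TCP position; "tcp_rot": TCP orientation; "contact_force": force on the tool from outside, world axes, zero at the start; "wrist_torque": the same for the moment, N m; "opening": opening from 0.0 (shut) to 1.0 (fully open); "finger_force": force on a finger pad.
Only numpy, scipy, OpenCV 4.12 (cv2) and the standard library are available. Lean on these libraries where they do the work, as an engineer would, in place of code of your own. Each camera call takes 0.05 s, during which the arm holds its last target. There are 200 camera calls.

TASK

Four kitchen things stand on the round wooden lazy Susan, one in each bay between its dark dividers. Pushing on a divider with a fingertip, gently turn the lazy Susan until the small red lidded pot stands in line with the brass arrow that sticks out from under the board, and leave it at rest there, everything on it still upright. Do not touch or lift the things standing on it, do not spin it fast, and leave everything else on the counter alone.

Things in the scene. Friction and masses are not known exactly. Their poses are not given: they have to be found in the camera images.
- susan (a joint): rotation of the lazy Susan from its start (rad), 0 at the start, growing counter-clockwise seen from above. It turns freely both ways, well over a full turn, about a fixed upright axis through point hub; it needs about 0.15 N m (some 1.2 N near the rim) and stays where it is left
- hub (a point): centre of the lazy Susan, on the upper face of its round light-wood board (310 mm across, 18 mm thick, upper face 30 mm above the counter). The frame turns with the board, z up; the four dividers run along its +x, +y, -x and -y axes, and the things stand in the four bays between, about 45 degrees from the dividers and 80 to 95 mm from the centre
- dividers: cross of four upright dark-wood dividers fixed to the board: each 8 mm thick, 45 mm high (tops 75 mm above the counter), reaching from the centre to 150 mm from the axis; in the middle a post 36 mm across with a brass ball on it, top 107 mm above the counter. Origin on the axis at the board's upper face, axes as point hub
- arrow (a point): tip end of the flat brass arrow, 215 mm from the axis and 8 mm above the counter; it belongs to the fixed foot under the board and sticks out 60 mm past the rim. x points outward from the axis of the lazy Susan along the arrow, z up. The arrow does not turn with the board
- red_pot: the small red lidded pot on the lazy Susan, with a small steel knob on its lid, 62 mm across, 60 mm high, loose, 0.2-0.4 kg; origin at the centre of its underside
- white_pot: white lidded pot on the lazy Susan, same shape, with a small steel knob on its lid, 62 mm across, 60 mm high, loose, 0.2-0.4 kg; origin at the centre of its underside
- garlic: garlic bulb on the lazy Susan, 60 mm across, 58 mm high, loose; origin at the centre of its underside
- jar: small amber glass jar with a black cap on the lazy Susan, 52 mm across, 64 mm high, loose; origin at the centre of its underside
- corn: corn cob lying on a chopping board to the robot's right, 170 mm long, 45 mm thick; loose bystander, x along it, origin at its underside
- knife: blue kitchen knife lying on the same chopping board (board 260 x 170 x 16 mm), 245 mm long, 18 mm thick; loose bystander, x along it to the tip
- casserole: large open red cooking pot on the counter to the robot's left, 170 mm across, 90 mm high; loose bystander, origin at the centre of its underside
- tumbler: blue cup on the counter to the left, 68 mm across, 85 mm high; loose bystander, origin at the centre of its underside
- bowl: white bowl on the counter near the robot, to its right, 130 mm across, 50 mm high; loose bystander, origin at the centre of its underside
Things that resemble listed ones, but are neither listed nor needed, are in the scene too. Leave any pink or purple look-alike of the jar alone.

How it is judged:
On the way, in this order (a step that is already met when the one before it is completed fails the run):
1. a finger pushes on a divider (contact force between the fingers and dividers above 0.2 N), for 0.05 s.
2. the red pot is in line with the arrow (y of red_pot in the frame of arrow between -0.013 and 0.013 m and x of red_pot in the frame of arrow above -0.185 m), for 0.2 s.
At the end, for the whole second after the job is handed in: Red pot's centre within 13 mm of the arrow's line, on the arrow's side of the hub; lazy Susan at rest (under 0.05 rad/s); all four things upright (0.2 rad) on the board, within 130 mm of its centre; every other loose thing within 20 mm of its start (all of step 2 and angle between each of red_pot, white_pot, garlic, jar's own z axis and vertical below 0.2 rad and height (world z) of red_pot between 0.024 and 0.038 m and horizontal distance between each of red_pot, white_pot, garlic, jar and hub below 0.13 m and height (world z) of white_pot between 0.024 and 0.038 m and height (world z) of garlic between 0.024 and 0.038 m and height (world z) of jar between 0.024 and 0.038 m and velocity of joint susan between -0.05 and 0.05 rad/s and linear speed of red_pot below 0.02 m/s and distance of each of corn, knife, casserole, tumbler, bowl from where it was at the start of the episode below 0.02 m); the robot touches nothing.
It fails at once if the robot touches one of the four things on the lazy Susan (contact force between any of the fingers, the arm and red_pot above 0.5 N or contact force between any of the fingers, the arm and white_pot above 0.5 N or contact force between any of the fingers, the arm and garlic above 0.5 N or contact force between any of the fingers, the arm and jar above 0.5 N).
It fails at once if something on the lazy Susan is lifted, carried off or upset (height (world z) of any of red_pot, white_pot, garlic, jar above 0.045 m or height (world z) of any of red_pot, white_pot, garlic, jar below 0.015 m or angle between any of red_pot, white_pot, garlic, jar's own z axis and vertical above 0.5 rad).
It fails at once if the lazy Susan is spun fast (over 2 rad/s) (velocity of joint susan above 2 rad/s or velocity of joint susan below -2 rad/s).
It fails at once if something else on the counter is moved by more than 20 mm (distance of any of corn, knife, casserole, tumbler, bowl from where it was at the start of the episode above 0.02 m).
It also fails if it takes over 48 s, if anything falls off the work surface, if the arm or the gripper's body presses on something with over 40 N, if the wrist force passes 120 N, or if a joint passes its speed limit or range.

## Working session

There is one attempt and no reset: what is moved stays moved. The work goes in short steps, Python scripts to look and compute and a tool call to move; the robot and the scene stay as the last step left them, time stands still between calls to the robot, and variables do not carry over. Pictures are saved under pics/ and viewed, at most 10 in all, crops included, and the job is handed in when it is done.

Besides the shell and the picture viewer there is one more tool, called after "Request:" as a command line: name --argument value ..., lists and objects as JSON in quotes. move_arm: Moves the arm, as the interface text tells. Its arguments: {"type":"object","properties":{"plan":{"type":"array"},"force":{"type":"number"}},"required":["plan"]}

```bash
mkdir -p pics; ls
cat > h.py <<'E'
import numpy as np, cv2
from plant import ctrl
def K(name):
    m=ctrl.camera_model(name); return np.array(m["intrinsics"]),np.array(m["cam_to_world"]),m
def ray(name,uv,z):
    k,T,m=K(name); uv=np.atleast_2d(np.array(uv,float))
    d=np.c_[(uv[:,0]-k[0,2])/k[0,0],-(uv[:,1]-k[1,2])/k[1,1],-np.ones(len(uv))]@T[:3,:3].T
    o=T[:3,3]; return o+d*((z-o[2])/d[:,2])[:,None]
def proj(name,p):
    k,T,m=K(name); q=(np.atleast_2d(p)-T[:3,3])@T[:3,:3]
    return np.c_[k[0,2]+k[0,0]*q[:,0]/-q[:,2],k[1,2]-k[1,1]*q[:,1]/-q[:,2]]
def save(name,fn):
    im=ctrl.read_camera(name); cv2.imwrite(fn,im[:,:,::-1]); return im
E
python3 - <<'E'
from h import *
a=save("top","pics/top0.png"); b=save("scene","pics/scene0.png")
for n in("top","scene"): print(ctrl.camera_model(n))
print(ctrl.get_state())
E
```

```text
pics
{'intrinsics': array([[386.8339339 ,   0.        , 276.03209107],
       [  0.        , 386.8339339 , 207.91491858],
       [  0.        ,   0.        ,   1.        ]]), 'cam_to_world': array([[-0.0259026 ,  0.99220467, -0.12189727,  0.34735849],
       [-0.99955345, -0.02752373, -0.0116339 , -0.03912622],
       [-0.01489828,  0.12154149,  0.99247454,  1.30689803],
       [ 0.        ,  0.        ,  0.        ,  1.        ]])}
{'intrinsics': array([[508.76596648,   0.        , 279.0092133 ],
       [  0.        , 508.76596648, 210.33784484],
       [  0.        ,   0.        ,   1.        ]]), 'cam_to_world': array([[ 0.87402912, -0.3146476 ,  0.37022963,  1.03385794],
       [ 0.48577356,  0.58135446, -0.65272586, -0.95872155],
       [-0.00985602,  0.75034917,  0.66096821,  0.97222809],
       [ 0.        ,  0.        ,  0.        ,  1.        ]])}
{'time': 0.1, 'qpos': array([-1.30801485e+00,  2.87156934e-01,  1.57804853e+00, -8.11414164e-06,
        1.27863481e+00, -1.50012792e-01]), 'dq': array([-0.00159292, -0.00258435, -0.00365596,  0.00020862,  0.00026764,
       -0.00023445]), 'joint_efforts': array([ 3.35010373e-04, -4.07298410e+01, -2.93699884e+01, -1.85096146e-04,
        3.41922365e-03, -6.63783609e-06]), 'eef_pos': array([ 0.27064709, -0.61769853,  0.23002257]), 'tcp_rot': array([ 9.78774760e-01,  2.04935857e-01, -6.72092998e-05, -1.12180388e-03]), 'contact_force': array([-0.35629575,  0.2572645 , -0.54073136]), 'wrist_torque': array([-0.03413506,  0.01735425,  0.02055954]), 'finger_force': 0.0, 'opening': 1.0036965730689857}
```

View pics/top0.png

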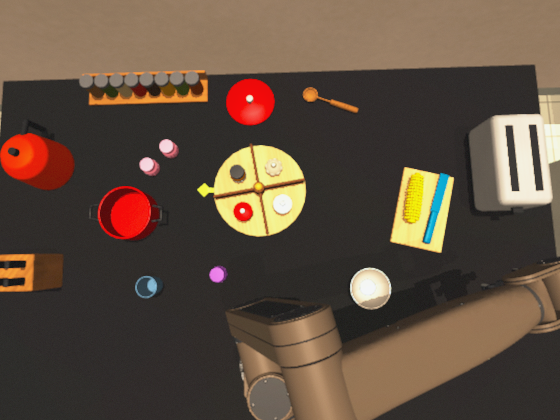

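View pics/scene0.png

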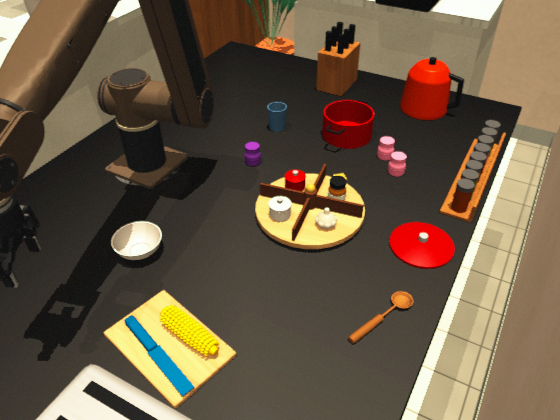

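The board is centred near top (260,191) and the brass arrow sits at about (205,190), pointing world +y. The red candidates in the top view are:
- Red lidded pot at (243,212), on the board.
- Large red lid at (250,102), off the board.
- Red casserole at (127,213) and red kettle at (40,160), both off the board.

Only (243,212) is a small lidded pot standing in a bay. I'll measure it and confirm with an enlarged crop.

```bash
cat > meas.py <<'E'
from h import *
def board(a):
    # wood/yellow blob near the board in the top view; arrow split off by opening
    hsv=cv2.cvtColor(a,cv2.COLOR_RGB2HSV)
    y=cv2.inRange(hsv,(15,60,110),(35,255,255)); y[:, :190]=0; y[:,320:]=0; y[:130]=0; y[250:]=0
    return hsv,y
def lines(a):
    hsv,y=board(a)
    big=cv2.morphologyEx(cv2.morphologyEx(y,cv2.MORPH_CLOSE,np.ones((9,9))),cv2.MORPH_OPEN,cv2.getStructuringElement(2,(25,25)))
    c=max(cv2.findContours(big,0,1)[0],key=cv2.contourArea)
    return hsv,y,big,c
def redpot(a,win):
    x0,x1,y0,y1=win
    r=((a[:,:,0]>110)&(a[:,:,1]<60)&(a[:,:,2]<60)).astype(np.uint8)
    m=np.zeros_like(r); m[y0:y1,x0:x1]=r[y0:y1,x0:x1]
    c=max(cv2.findContours(m,0,1)[0],key=cv2.contourArea); h=cv2.convexHull(c)
    (u,v),_=cv2.minEnclosingCircle(h); return (u,v),cv2.contourArea(h),cv2.boundingRect(h)
E
python3 - <<'E'
from meas import *
a=cv2.imread("pics/top0.png")[:,:,::-1].copy(); s=cv2.imread("pics/scene0.png")[:,:,::-1].copy()
hsv,y,big,c=lines(a)
P=ray("top",c[:,0,:],0.03)[:,:2]
(cx,cy),r=cv2.minEnclosingCircle(P.astype(np.float32)); A=np.c_[2*P,np.ones(len(P))]; q=np.linalg.lstsq(A,(P**2).sum(1),rcond=None)[0]
print("circle",cx,cy,r,q[:2],np.sqrt(q[2]+q[:2]@q[:2]))
ar=y.copy(); ar[:, 216:]=0
print("arrow px",cv2.boundingRect(ar)); vs=np.argwhere(ar)[:,::-1]
W=ray("top",vs,0.008)[:,:2]; print("arrow mean",W.mean(0),"tip",W[W[:,1].argmax()])
print("pot top",redpot(a,(225,262,195,230)),"scene",redpot(s,(280,310,165,192)))
# rays
t=redpot(a,(225,262,195,230))[0]
for z in(.03,.06,.085): print(z,ray("top",t,z))
print("hub px",proj("top",[q[0],q[1],.03]))
crop=cv2.resize(a[130:250,190:330],None,fx=5,fy=5,interpolation=cv2.INTER_CUBIC)
cr2=cv2.resize(s[150:260,240:380],None,fx=5,fy=5,interpolation=cv2.INTER_CUBIC)
cv2.imwrite("pics/c1.png",crop[:,:,::-1]); cv2.imwrite("pics/c2.png",cr2[:,:,::-1])
E
```

```text
circle 0.5681775808334351 0.032794635742902756 0.1569860279560089 [0.57786816 0.02649305] 0.12938622017694304
arrow px (197, 177, 19, 27)
arrow mean [0.57666466 0.20969484] tip [0.57595239 0.24417103]
pot top ((242.68182373046875, 211.31817626953125), 246.5, (234, 203, 19, 18)) scene ((294.29998779296875, 175.5), 216.5, (284, 169, 21, 14))
0.03 [[0.49586368 0.08705153 0.03      ]]
0.06 [[0.49237463 0.08408705 0.06      ]]
0.085 [[0.48946709 0.08161666 0.085     ]]
hub px [[260.35245704 186.51301498]]
```

View pics/c1.png

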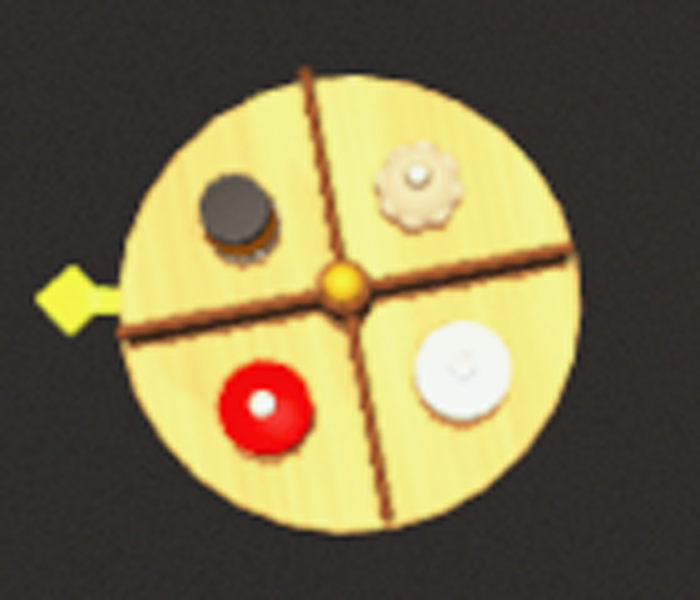

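View pics/c2.png

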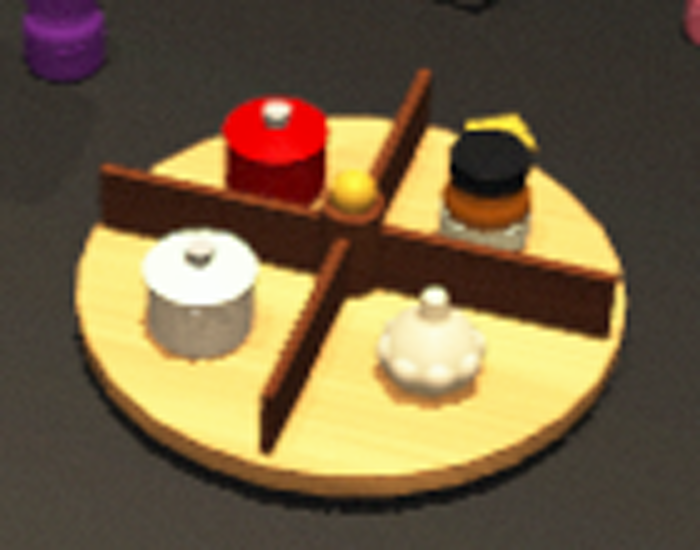

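The crops confirm it: the red pot with the steel knob is at top (242.4,210.6) and scene (295.4,172.4). The dividers run to top (214,197), (268,234), (304,180) and (251,144), and the arrow tip is at (197,190).

```bash
cat >> h.py <<'E'
def tri(uvt,uvs):
    o=[];d=[]
    for n,uv in(("top",uvt),("scene",uvs)):
        a=ray(n,uv,0)[0];b=ray(n,uv,.1)[0]; o.append(a); d.append((b-a)/np.linalg.norm(b-a))
    M=sum(np.eye(3)-np.outer(e,e) for e in d); p=np.linalg.solve(M,sum((np.eye(3)-np.outer(e,e))@a for a,e in zip(o,d)))
    return p
E
python3 - <<'E'
from h import *
c1=lambda u,v:(190+(u-2)/5,130+(v-2)/5)
c2=lambda u,v:(240+(u-2)/5,150+(v-2)/5)
knob=tri(c1(262,403),c2(277,112)); ball=tri(c1(343,283),c2(353,190))
print("knob",knob,"ball",ball)
E4=ray("top",[c1(118,305),c1(580,300),c1(350,73),c1(350,533)],.03)[:,:2]
hub=np.array([(E4[2,0]+E4[3,0])/2,(E4[0,1]+E4[1,1])/2]); print("E4",E4,"hub",hub)
tip=ray("top",c1(35,300),.008)[0,:2]; print("tip",tip,np.linalg.norm(tip-hub),"ang",np.degrees(np.arctan2(*(tip-hub)[::-1])))
D=ray("top",[c1(122,333),c1(388,522),c1(572,248),c1(305,70)],.075)[:,:2]
for d in D: print("div",d,np.linalg.norm(d-hub),np.degrees(np.arctan2(*(d-hub)[::-1])))
print("divx",(D[0]+D[2])/2,(D[1]+D[3])/2)
for nm,uv,z in(("red",c1(266,408),.08),("white",c1(463,371),.08),("garlic",c1(418,187),.06),("jar",c1(237,210),.09)):
    p=ray("top",uv,z)[0,:2]; print(nm,p,np.linalg.norm(p-hub),np.degrees(np.arctan2(*(p-hub)[::-1])))
p=knob[:2]-hub; print("knob",np.linalg.norm(p),np.degrees(np.arctan2(*p[::-1])))
E
```

```text
knob [0.49465019 0.08478635 0.08457392] ball [0.56947153 0.03125573 0.09325965]
E4 [[ 0.56849259  0.18491244]
 [ 0.56308427 -0.12452873]
 [ 0.72369472  0.02599162]
 [ 0.41172869  0.03246308]] hub [0.5677117  0.03019185]
tip [0.57737531 0.24553889] 0.21556375499636468 ang 87.43059847242691
div [0.54230692 0.17454065] 0.1465673133946085 99.9815947515292
div [0.41580734 0.00559099] 0.15388351389573626 -170.80083715155763
div [ 0.58969725 -0.11755046] 0.1493691910987259 -81.53592143371095
div [0.71334827 0.05317239] 0.1474385174259791 8.96698185280689
divx [0.56600209 0.02849509] [0.56457781 0.02938169]
red [0.49041831 0.08172674] 0.09289840584698897 146.30687466487055
white [ 0.5107587  -0.04481429] 0.09417836493036551 -127.20980851869433
garlic [ 0.63636481 -0.01870673] 0.08428712668784855 -35.460593383039075
jar [0.61775055 0.09740927] 0.08379778109307043 53.334798872801784
knob 0.09120605294004253 143.23143710338167
```

Request:
move_arm --plan '[{"x": 0.04,"y": -0.025,"fingers": 1},{"x": 0.08,"y": -0.05,"fingers": 1},{"x": 0.12,"y": -0.075,"fingers": 1},{"x": 0.16,"y": -0.1,"fingers": 1},{"x": 0.2,"y": -0.123,"fingers": 1}]'

```text
validation failed for argument at $.pl...
```

Request:
move_arm --plan '[{"x": 0.04,"y": -0.025,"fingers": 1},{"x": 0.08,"y": -0.05,"fingers": 1},{"x": 0.12,"y": -0.075,"fingers": 1},{"x": 0.16,"y": -0.1,"fingers": 1},{"x": 0.2,"y": -0.123,"fingers": 1}]'

```text
validation failed for argument at $.pl...
```

Request:
move_arm --plan '[{"x": 0.04,"y": -0.025,"fingers": 1},{"x": 0.08,"y": -0.05,"fingers": 1},{"x": 0.12,"y": -0.075,"fingers": 1},{"x": 0.14,"y": -0.086,"fingers": 1},{"x": 0.14,"y": -0.086,"fingers": 1}]'

```text
validation failed for argument at $.pl...
```

Request:
move_arm --plan '[{"x": 0.04,"y": -0.025,"z": 0,"yaw": 0,"fingers": 1},{"x": 0.08,"y": -0.05,"z": 0,"yaw": 0,"fingers": 1},{"x": 0.12,"y": -0.075,"z": 0,"yaw": 0,"fingers": 1},{"x": 0.16,"y": -0.1,"z": 0,"yaw": 0,"fingers": 1},{"x": 0.2,"y": -0.123,"z": 0,"yaw": 0,"fingers": 1}]'

```text
time: 0.6
eef_pos: [0.4052, -0.4233, 0.2307]
tcp_rot: [0.979, 0.205, -0.0, -0.001]
contact_force: [-0.3, -0.5, 0.2]
opening: 0.145
finger_force: 0.0
```

Request:
move_arm --plan '[{"x": 0.04,"y": -0.025,"z": 0,"yaw": 0,"fingers": 1},{"x": 0.08,"y": -0.05,"z": 0,"yaw": 0,"fingers": 1},{"x": 0.12,"y": -0.075,"z": 0,"yaw": 0,"fingers": 1},{"x": 0.16,"y": -0.1,"z": 0,"yaw": 0,"fingers": 1},{"x": 0.2,"y": -0.123,"z": 0,"yaw": 0,"fingers": 1}]'

```text
time: 1.1
eef_pos: [0.5391, -0.2304, 0.2309]
tcp_rot: [0.979, 0.205, -0.0, -0.0]
contact_force: [0.9, -0.5, -0.2]
opening: 0.0
finger_force: 0.0
```

Request:
move_arm --plan '[{"x": 0.04,"y": -0.025,"z": 0,"yaw": 0,"fingers": 1},{"x": 0.08,"y": -0.05,"z": 0,"yaw": 0,"fingers": 1},{"x": 0.12,"y": -0.075,"z": 0,"yaw": 0,"fingers": 1},{"x": 0.14,"y": -0.086,"z": 0.03,"yaw": 0,"fingers": 1},{"x": 0.14,"y": -0.086,"z": 0.05,"yaw": 0,"fingers": 1}]'

```text
time: 1.6
eef_pos: [0.6332, -0.0942, 0.1797]
tcp_rot: [0.978, 0.207, -0.0, -0.001]
contact_force: [-0.8, -0.6, -0.4]
opening: 0.003
finger_force: 0.0
```

Run:
```python
from h import *
s=ctrl.get_state(); print(s["eef_pos"],s["time"],s["opening"],s["contact_force"])
a=save("top","pics/top1.png"); b=save("scene","pics/scene1.png")
x=np.hstack([a[130:270,190:330],b[120:260,240:380]]); cv2.imwrite("pics/v1.png",cv2.resize(x,None,fx=2.8,fy=2.8)[:,:,::-1])
```

```text
[ 0.633213   -0.09418154  0.17969616] 1.6 0.0027999169291557414 [-0.84321026 -0.61168419 -0.43281391]
```

View pics/v1.png

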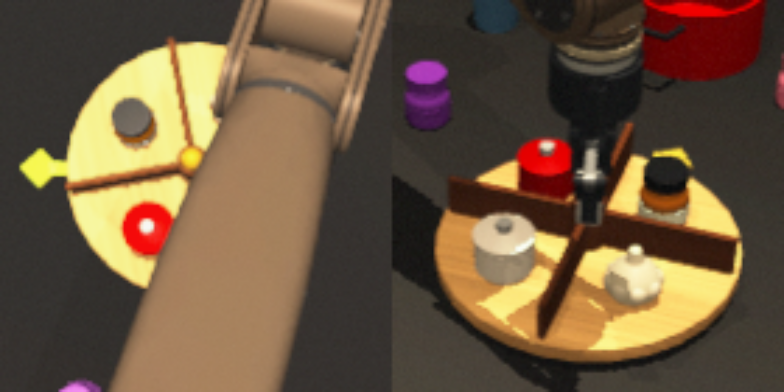

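The fingertip hangs in the garlic bay, over the outer end of the -y divider and clear of the garlic. I'll go down now.

Request:
move_arm --plan '[{"x": 0,"y": 0,"z": 0.035,"yaw": 0,"fingers": 1},{"x": 0,"y": 0,"z": 0.07,"yaw": 0,"fingers": 1},{"x": 0,"y": 0,"z": 0.1,"yaw": 0,"fingers": 1},{"x": 0,"y": 0,"z": 0.125,"yaw": 0,"fingers": 1},{"x": 0,"y": 0,"z": 0.125,"yaw": 0,"fingers": 1}]'

```text
time: 2.2
eef_pos: [0.6293, -0.0975, 0.0527]
tcp_rot: [0.979, 0.204, -0.003, -0.002]
contact_force: [-0.4, -0.3, 0.7]
opening: -0.0
finger_force: 0.0
```

Run:
```python
from h import *
s=ctrl.get_state(); print(s["eef_pos"],s["contact_force"])
# plan: arc; finger centre at r=.135, angle of finger centre
p=s["eef_pos"][:2]; hub=np.array([.568,.030]); a0=np.arctan2(*(p-hub)[::-1]); print(np.degrees(a0),np.linalg.norm(p-hub))
q=s["tcp_rot"]; th=2*np.arctan2(q[1],q[0]); ex=np.array([np.cos(th),np.sin(th)]); ey=np.array([np.sin(th),-np.cos(th)])
for deg in range(-64,-141,-4):
    w=hub+.136*np.array([np.cos(np.radians(deg)),np.sin(np.radians(deg))])-p; print(deg,np.round([w@ex,w@ey],3))
```

```text
[ 0.62929217 -0.09745431  0.05269283] [-0.44184171 -0.29508289  0.70162145]
-64.31732315479779 0.14142606531795568
-64 [ 0.001 -0.005]
-68 [-0.009 -0.005]
-72 [-0.018 -0.006]
-76 [-0.028 -0.007]
-80 [-0.037 -0.009]
-84 [-0.046 -0.012]
-88 [-0.055 -0.015]
-92 [-0.064 -0.019]
-96 [-0.072 -0.023]
-100 [-0.08  -0.028]
-104 [-0.088 -0.034]
-108 [-0.095 -0.04 ]
-112 [-0.102 -0.046]
-116 [-0.109 -0.053]
-120 [-0.115 -0.061]
-124 [-0.12  -0.068]
-128 [-0.125 -0.077]
-132 [-0.129 -0.085]
-136 [-0.133 -0.094]
-140 [-0.136 -0.103]
```

Request:
move_arm --plan '[{"x": -0.004,"y": -0.004,"z": 0,"yaw": 0,"fingers": 1},{"x": -0.009,"y": -0.005,"z": 0,"yaw": 0,"fingers": 1},{"x": -0.014,"y": -0.006,"z": 0,"yaw": 0,"fingers": 1},{"x": -0.019,"y": -0.006,"z": 0,"yaw": 0,"fingers": 1},{"x": -0.024,"y": -0.007,"z": 0,"yaw": 0,"fingers": 1}]'

```text
time: 2.7
eef_pos: [0.6079, -0.1011, 0.0575]
tcp_rot: [0.979, 0.205, 0.001, 0.001]
contact_force: [2.2, 1.6, 0.9]
opening: 0.0
finger_force: 0.8
```

Request:
move_arm --plan '[{"x": -0.005,"y": 0,"z": 0,"yaw": 0,"fingers": 1},{"x": -0.009,"y": -0.001,"z": 0,"yaw": 0,"fingers": 1},{"x": -0.014,"y": -0.002,"z": 0,"yaw": 0,"fingers": 1},{"x": -0.018,"y": -0.003,"z": 0,"yaw": 0,"fingers": 1},{"x": -0.022,"y": -0.005,"z": 0,"yaw": 0,"fingers": 1}]'

```text
time: 3.2
eef_pos: [0.5851, -0.1053, 0.0563]
tcp_rot: [0.979, 0.205, 0.0, 0.0]
contact_force: [1.9, -1.0, 0.9]
opening: 0.0
finger_force: 0.6
```

Request:
move_arm --plan '[{"x": -0.005,"y": -0.001,"z": 0,"yaw": 0,"fingers": 1},{"x": -0.009,"y": -0.003,"z": 0,"yaw": 0,"fingers": 1},{"x": -0.014,"y": -0.005,"z": 0,"yaw": 0,"fingers": 1},{"x": -0.018,"y": -0.007,"z": 0,"yaw": 0,"fingers": 1},{"x": -0.022,"y": -0.009,"z": 0,"yaw": 0,"fingers": 1}]'

```text
time: 3.7
eef_pos: [0.5611, -0.1055, 0.0563]
tcp_rot: [0.979, 0.205, -0.0, -0.0]
contact_force: [1.2, 1.0, 1.5]
opening: -0.001
finger_force: 0.6
```

Request:
move_arm --plan '[{"x": -0.004,"y": -0.002,"z": 0,"yaw": 0,"fingers": 1},{"x": -0.008,"y": -0.005,"z": 0,"yaw": 0,"fingers": 1},{"x": -0.012,"y": -0.007,"z": 0,"yaw": 0,"fingers": 1},{"x": -0.016,"y": -0.01,"z": 0,"yaw": 0,"fingers": 1},{"x": -0.02,"y": -0.013,"z": 0,"yaw": 0,"fingers": 1}]'

```text
time: 4.2
eef_pos: [0.5377, -0.1016, 0.0564]
tcp_rot: [0.979, 0.205, 0.0, 0.0]
contact_force: [1.2, 0.3, 0.1]
opening: -0.0
finger_force: 0.6
```

```bash
cat > look.py <<'E'
from meas import *
import sys
s=ctrl.get_state(); print(s["eef_pos"],s["time"],s["contact_force"])
hub=np.array([.568,.030]); p=s["eef_pos"][:2]-hub; print("finger ang",np.degrees(np.arctan2(*p[::-1])),np.linalg.norm(p))
n=sys.argv[1]; a=save("top",f"pics/top{n}.png"); b=save("scene",f"pics/scene{n}.png")
for nm,im,w in(("top",a,(212,262,165,235)),("scene",b,(270,340,160,205))):
    try:
        c=redpot(im,w); print(nm,c)
        W=ray(nm,c[0],.08 if nm=="top" else .075)[0,:2]-hub; print(nm,"pot ang",np.degrees(np.arctan2(*W[::-1])),np.linalg.norm(W))
    except Exception as e: print(nm,"none")
x=np.hstack([a[130:270,190:330],b[120:260,240:380]]); cv2.imwrite(f"pics/v{n}.png",cv2.resize(x,None,fx=2.8,fy=2.8)[:,:,::-1])
E
python3 look.py 2
```

```text
[ 0.53766883 -0.1016302   0.05638273] 4.2 [1.21127597 0.28473166 0.06597627]
finger ang -102.97600671033733 0.13507956965733917
top ((232.94444274902344, 200.05555725097656), 248.5, (224, 191, 19, 19))
top pot ang 116.17730163204085 0.09229626265222944
scene ((312.0, 176.2083282470703), 245.0, (302, 167, 21, 17))
scene pot ang 109.19761206463677 0.07712042679542741
```

View pics/v2.png

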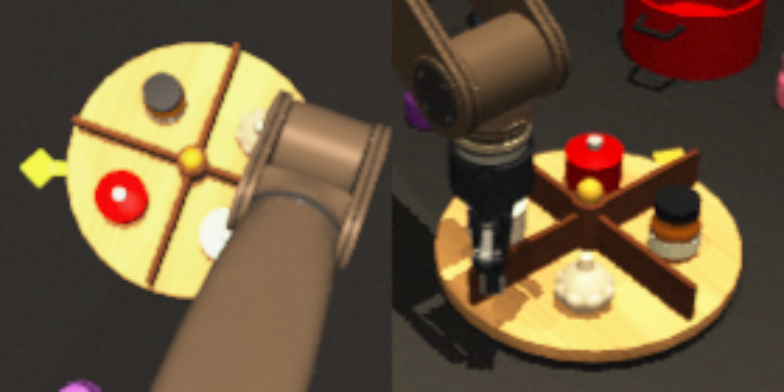

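The red pot has turned from about 146° to 116° and everything is upright. The arrow is at about 87°, so I'll keep pushing along the arc.

Request:
move_arm --plan '[{"x": -0.004,"y": -0.003,"z": 0,"yaw": 0,"fingers": 1},{"x": -0.007,"y": -0.006,"z": 0,"yaw": 0,"fingers": 1},{"x": -0.011,"y": -0.009,"z": 0,"yaw": 0,"fingers": 1},{"x": -0.014,"y": -0.012,"z": 0,"yaw": 0,"fingers": 1},{"x": -0.018,"y": -0.016,"z": 0,"yaw": 0,"fingers": 1}]'

```text
time: 4.8
eef_pos: [0.515, -0.0942, 0.0565]
tcp_rot: [0.979, 0.205, 0.0, 0.0]
contact_force: [1.9, 0.1, -0.1]
opening: 0.005
finger_force: 0.6
```

Request:
move_arm --plan '[{"x": -0.003,"y": -0.004,"z": 0,"yaw": 0,"fingers": 1},{"x": -0.006,"y": -0.008,"z": 0,"yaw": 0,"fingers": 1},{"x": -0.009,"y": -0.012,"z": 0,"yaw": 0,"fingers": 1},{"x": -0.012,"y": -0.015,"z": 0,"yaw": 0,"fingers": 1},{"x": -0.015,"y": -0.019,"z": 0,"yaw": 0,"fingers": 1}]'

```text
time: 5.3
eef_pos: [0.4935, -0.0828, 0.0564]
tcp_rot: [0.979, 0.205, 0.0, 0.0]
contact_force: [1.2, -0.4, -0.2]
opening: -0.0
finger_force: 0.6
```

```bash
python3 look.py 3
```

```text
[ 0.49350537 -0.08277627  0.0563534 ] 5.3 [ 1.20403595 -0.435672   -0.15294101]
finger ang -123.44684794103304 0.13515893438055596
top ((230.47561645507812, 190.98780822753906), 245.5, (222, 182, 19, 18))
top pot ang 96.94529766034708 0.09109154497105237
scene ((322.8038635253906, 176.4226531982422), 240.5, (313, 169, 21, 15))
scene pot ang 88.36359716083145 0.08672465140165346
```

Run:
```python
from h import *
a=cv2.imread("pics/top3.png"); b=cv2.imread("pics/scene3.png")
x=np.hstack([cv2.resize(a[165:215,190:240],None,fx=8,fy=8,interpolation=2),cv2.resize(b[155:205,300:350],None,fx=8,fy=8,interpolation=2)]); cv2.imwrite("pics/k3.png",x)
```

```text
(no output)
```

View pics/k3.png

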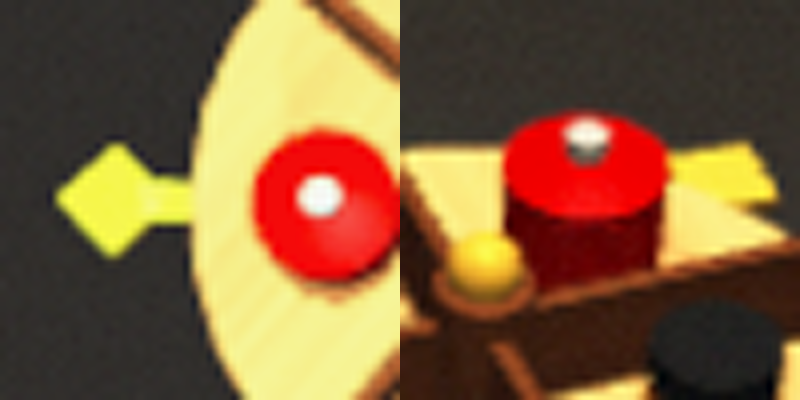

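Left half shows the top view: the arrow tip is at (57,198) and the lid centre at (325,205). Right half shows the scene view: the lid centre is at (187,165). Next I'll triangulate the lid and knob.

Run:
```python
from h import *
t=lambda u,v:(190+u/8-.5,165+v/8-.5)
s=lambda u,v:(300+u/8-.5,155+v/8-.5)
c1=lambda u,v:(190+(u-2)/5,130+(v-2)/5); c2=lambda u,v:(240+(u-2)/5,150+(v-2)/5)
L=tri(t(325,205),s(187,165)); k=tri(t(320,197),s(187,138)); print(L,k)
L0=tri(c1(266,408),c2(275,129)); print("start lid",L0)
tip=ray("top",t(57,198),.008)[0,:2]
print("tip",tip)
for hub in([.5677,.0302],[.5695,.0313],[.5655,.029]):
    hub=np.array(hub); e=(tip-hub)/np.linalg.norm(tip-hub); n=np.array([-e[1],e[0]])
    print(hub,[(round((p[:2]-hub)@e,4),round((p[:2]-hub)@n,4)) for p in(L,k)])
```

```text
[0.56395042 0.1243563  0.07134101] [0.56431474 0.12418246 0.08404618]
start lid [0.4933149  0.08383927 0.07227348]
tip [0.57858415 0.24545224]
[0.5677 0.0302] [(np.float64(0.0938), np.float64(0.0085)), (np.float64(0.0937), np.float64(0.0081))]
[0.5695 0.0313] [(np.float64(0.0927), np.float64(0.0095)), (np.float64(0.0926), np.float64(0.0091))]
[0.5655 0.029 ] [(np.float64(0.0951), np.float64(0.0073)), (np.float64(0.0949), np.float64(0.0069))]
```

About 8.5 mm (5°) remains.

Request:
move_arm --plan '[{"x": -0.001,"y": -0.003,"z": 0,"yaw": 0,"fingers": 1},{"x": -0.003,"y": -0.006,"z": 0,"yaw": 0,"fingers": 1},{"x": -0.005,"y": -0.009,"z": 0,"yaw": 0,"fingers": 1},{"x": -0.006,"y": -0.011,"z": 0,"yaw": 0,"fingers": 1},{"x": -0.006,"y": -0.011,"z": 0,"yaw": 0,"fingers": 1}]'

```text
time: 5.9
eef_pos: [0.4833, -0.0749, 0.0562]
tcp_rot: [0.979, 0.205, -0.0, -0.0]
contact_force: [-0.3, -0.5, 0.5]
opening: -0.003
finger_force: 0.0
```

```bash
python3 look.py 4;python3 - <<'E'
from h import *
a=cv2.imread("pics/top4.png"); b=cv2.imread("pics/scene4.png")
x=np.hstack([cv2.resize(a[165:215,190:240],None,fx=8,fy=8,interpolation=2),cv2.resize(b[155:205,300:350],None,fx=8,fy=8,interpolation=2)]); cv2.imwrite("pics/k4.png",x)
E
```

```text
[ 0.48328992 -0.07486134  0.05620479] 5.9 [-0.25864357 -0.47087709  0.49171209]
finger ang -128.9322991525316 0.13480243748278709
top ((230.44338989257812, 188.3160400390625), 249.0, (222, 179, 18, 19))
top pot ang 91.45294475360309 0.09045531608352782
scene ((325.00616455078125, 176.3765411376953), 205.5, (315, 170, 21, 13))
scene pot ang 84.93704521382192 0.09024716600785516
```

View pics/k4.png

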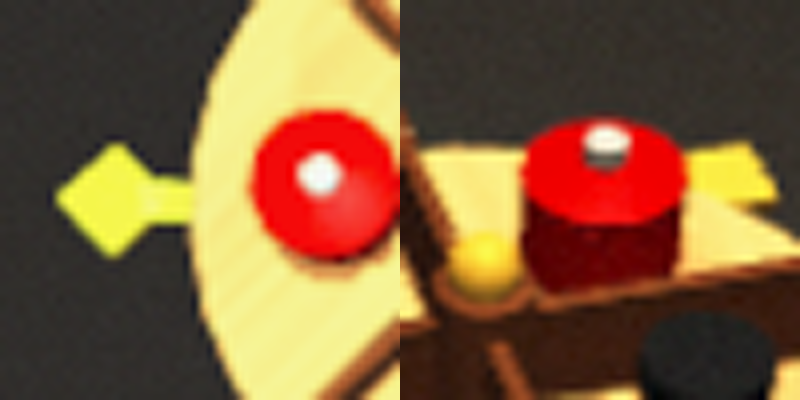

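The lid centre is now at top (325,184) and scene (205,171). I'll check the offset before backing the finger away.

Run:
```python
from h import *
t=lambda u,v:(190+u/8-.5,165+v/8-.5)
s=lambda u,v:(300+u/8-.5,155+v/8-.5)
L=tri(t(325,184),s(205,171)); k=tri(t(318,175),s(206,142)); print(L,k)
tip=ray("top",t(57,198),.008)[0,:2]
for hub in([.5677,.0302],[.5695,.0313],[.5655,.029]):
    hub=np.array(hub); e=(tip-hub)/np.linalg.norm(tip-hub); n=np.array([-e[1],e[0]])
    print(hub,[(round((p[:2]-hub)@e,4),round((p[:2]-hub)@n,4)) for p in(L,k)])
```

```text
[0.5719707  0.1238473  0.07201266] [0.5724776  0.12433656 0.08525061]
[0.5677 0.0302] [(np.float64(0.0937), np.float64(0.0005)), (np.float64(0.0943), np.float64(-0.0))]
[0.5695 0.0313] [(np.float64(0.0926), np.float64(0.0015)), (np.float64(0.0931), np.float64(0.001))]
[0.5655 0.029 ] [(np.float64(0.0951), np.float64(-0.0007)), (np.float64(0.0956), np.float64(-0.0012))]
```

Request:
move_arm --plan '[{"x": 0.003,"y": 0.005,"z": 0,"yaw": 0,"fingers": 1},{"x": 0.006,"y": 0.01,"z": 0,"yaw": 0,"fingers": 1},{"x": 0.006,"y": 0.01,"z": -0.03,"yaw": 0,"fingers": 1},{"x": 0.006,"y": 0.01,"z": -0.07,"yaw": 0,"fingers": 1},{"x": 0.006,"y": 0.01,"z": -0.11,"yaw": 0,"fingers": 1}]'

```text
time: 6.5
eef_pos: [0.4932, -0.0821, 0.1671]
tcp_rot: [0.979, 0.205, -0.001, -0.0]
contact_force: [0.3, 0.3, -0.2]
opening: -0.002
finger_force: 0.0
```

The pot is within about 1 mm of the arrow's line and the finger is clear. I'll let the arm settle and take a last look.

Request:
move_arm --plan '[{"x": 0,"y": 0,"z": -0.03,"yaw": 0,"fingers": 1},{"x": 0,"y": 0,"z": -0.03,"yaw": 0,"fingers": 1},{"x": 0,"y": 0,"z": -0.03,"yaw": 0,"fingers": 1}]'

```text
time: 6.8
eef_pos: [0.494, -0.0824, 0.1971]
tcp_rot: [0.979, 0.205, 0.001, 0.001]
contact_force: [0.0, 0.4, 0.3]
opening: 0.003
finger_force: 0.0
```

```bash
python3 look.py 5
```

```text
[ 0.49396259 -0.08235502  0.19708501] 6.8 [0.02801517 0.40134741 0.32495479]
finger ang -123.3832646603597 0.1345555158137884
top ((230.42105102539062, 188.34210205078125), 247.0, (222, 179, 18, 19))
top pot ang 91.50432437350182 0.09053048749825934
scene ((325.00616455078125, 176.3765411376953), 205.5, (315, 170, 21, 13))
scene pot ang 84.93704521382192 0.09024716600785516
```

View pics/v5.png

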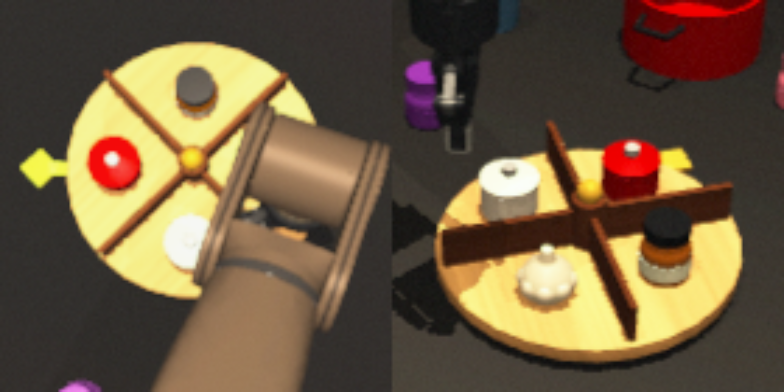

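The red pot at (114,162) is in line with the arrow at (40,168). All four things are upright, nothing has moved since the finger withdrew, and the gripper is clear.

```bash
python3 -c "
from plant import ctrl
print(ctrl.sign_off())"
```

```text
the job is handed in; nothing more can be done
None
```

I turned the lazy Susan about 57° clockwise by pushing on one divider; by camera measurement the red pot now stands within about 2 mm of the arrow's line, at rest with all four things upright, and the job is handed in (the sign-off returned no verdict).

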